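# Disinfect the returned padlocks

## Task

The padlocks that tenants returned lie heaped in the black tray: spread them over the whole tray in one even layer, each flat on the tray floor with its label up, at least 8 cm from centre to centre and at least one in each quarter of the tray. Then slide the tray by its orange grip, flat along the desk, under the white lamp until it is fully home at the stop at the back, and only then wind the orange timer on the lamp clockwise past the red 20-minute mark at the top of its scale and turn it back down to the green 10-minute mark. Leave the stapler, the tape measure and the mug where they are, and let go of everything at the end.

Things in the scene. Friction and masses are not known exactly. Their poses are not given: they have to be found in the camera images.
- tray: Loose black tray, 200 (x) by 300 (y) mm outside (206 x 306 over its lips), 194 x 294 inside, about 0.4 kg. Origin: centre of its underside; x is its short direction, towards the orange grip; y its long one; z up. Floor 3 mm thick, rims 16 mm high, 3 mm thick. Its x and y axes cut it into its quarters. Stands left (+y) of the lamp, grip pointing away from the lamp.
- tray_handle (a point): Grip point in the orange grip, 155 mm from the tray's origin along its x, 34 mm above its underside. The grip is an upright rounded block, 48 mm wide along the tray's y (pinch it across this), 34 mm long along x, 5 to 51 mm high, joined to the tray by a low neck.
- lamp: White lamp, fixed: a low bridge 364 (x) by 210 (y) mm, 75 mm high. Origin on the desk, where the tray belongs; y points out of its open side to the tray, x away from the robot. Side walls leave x = -170 to 170 mm free; roof from y = -115 to 95 mm, underside 45 mm up (one layer of locks passes). Stop face at y = -104 mm: fully home, the tray's origin is at y = -4 mm, tray x along lamp y.
- timer_grip (a point): Point on the timer's upright axis near the top of its orange bar, 112 mm above the desk, to grip at. The bar is 14 mm thick, 46 mm long, from 87 to 119 mm above the desk, with a white pointer line on one half of its top. It stands on the lamp's roof, 15 mm behind its origin (lamp y = -15 mm). The point turns with the knob.
- timer (a joint): Timer knob, rad, 0 to 1.95 (end stop), grows clockwise seen from above, 0.08 rad a minute; stays where it is left (friction 0.04 N m). At 0 the bar lies along the lamp's x with the pointer towards lamp -x (the robot). Marks: 0, 5, 10 (green, 0.80 rad), 15, 20 minutes (red, top mark, 1.60 rad).
- stapler: Black stapler, 151 x 46 x 60 mm, bystander. Origin: centre of its underside.
- tape_measure: Yellow and black tape measure, 34 x 83 x 67 mm, bystander. Origin: centre of its underside.
- mug: Green mug, 80 x 115 x 102 mm, bystander. Origin: centre of its underside.
- lock_a: Brass-coloured padlock, 72 x 45 x 21 mm, 0.12 kg, lying on its face, label up. Origin: centre of the underside of the whole outline; x runs along the 72 mm towards the shackle, y across, z up. Its block-shaped body, the part to grip (across 45 mm; 20 high), reaches from x = -36 to 5 mm; the shackle (36 wide, 6 to 14 mm up) from there to x = 36 mm.
- lock_b: Green padlock, 72 x 45 x 21 mm, 0.12 kg, lying on its face, label up. Origin: centre of the underside of the whole outline; x runs along the 72 mm towards the shackle, y across, z up. Its block-shaped body, the part to grip (across 45 mm; 20 high), reaches from x = -36 to 5 mm; the shackle (36 wide, 6 to 14 mm up) from there to x = 36 mm.
- lock_c: Brass-coloured padlock, 72 x 45 x 21 mm, 0.12 kg, lying on its face, label up. Origin: centre of the underside of the whole outline; x runs along the 72 mm towards the shackle, y across, z up. Its block-shaped body, the part to grip (across 45 mm; 20 high), reaches from x = -36 to 5 mm; the shackle (36 wide, 6 to 14 mm up) from there to x = 36 mm.
- lock_d: Green padlock (may be absent), 72 x 45 x 21 mm, 0.12 kg, lying on its face, label up. Origin: centre of the underside of the whole outline; x runs along the 72 mm towards the shackle, y across, z up. Its block-shaped body, the part to grip (across 45 mm; 20 high), reaches from x = -36 to 5 mm; the shackle (36 wide, 6 to 14 mm up) from there to x = 36 mm.
- lock_e: Green padlock (may be absent), 72 x 45 x 21 mm, 0.12 kg, lying on its face, label up. Origin: centre of the underside of the whole outline; x runs along the 72 mm towards the shackle, y across, z up. Its block-shaped body, the part to grip (across 45 mm; 20 high), reaches from x = -36 to 5 mm; the shackle (36 wide, 6 to 14 mm up) from there to x = 36 mm.
- lock_f: Brass-coloured padlock (may be absent), 72 x 45 x 21 mm, 0.12 kg, lying on its face, label up. Origin: centre of the underside of the whole outline; x runs along the 72 mm towards the shackle, y across, z up. Its block-shaped body, the part to grip (across 45 mm; 20 high), reaches from x = -36 to 5 mm; the shackle (36 wide, 6 to 14 mm up) from there to x = 36 mm.

How it is judged:
On the way, in this order (a step that is already met when the one before it is completed fails the run):
1. all padlocks spread flat over the tray in one layer (x of lock_a in the frame of tray between -0.09 and 0.09 m and y of lock_a in the frame of tray between -0.14 and 0.14 m and z of lock_a in the frame of tray between -0.004 and 0.01 m and angle between each of lock_a, lock_b, lock_c, lock_d, lock_e, lock_f's own z axis and vertical below 0.12 rad and x of lock_b in the frame of tray between -0.09 and 0.09 m and y of lock_b in the frame of tray between -0.14 and 0.14 m and z of lock_b in the frame of tray between -0.004 and 0.01 m and x of lock_c in the frame of tray between -0.09 and 0.09 m and y of lock_c in the frame of tray between -0.14 and 0.14 m and z of lock_c in the frame of tray between -0.004 and 0.01 m and x of lock_d in the frame of tray between -0.09 and 0.09 m and y of lock_d in the frame of tray between -0.14 and 0.14 m and z of lock_d in the frame of tray between -0.004 and 0.01 m and x of lock_e in the frame of tray between -0.09 and 0.09 m and y of lock_e in the frame of tray between -0.14 and 0.14 m and z of lock_e in the frame of tray between -0.004 and 0.01 m and x of lock_f in the frame of tray between -0.09 and 0.09 m and y of lock_f in the frame of tray between -0.14 and 0.14 m and z of lock_f in the frame of tray between -0.004 and 0.01 m and horizontal distance between lock_a and lock_b above 0.08 m and horizontal distance between each of lock_a, lock_b and lock_c above 0.08 m and horizontal distance between each of lock_a, lock_b, lock_c and lock_d above 0.08 m and horizontal distance between each of lock_a, lock_b, lock_c, lock_d and lock_e above 0.08 m and horizontal distance between each of lock_a, lock_b, lock_c, lock_d, lock_e and lock_f above 0.08 m and ((x of lock_a in the frame of tray below 0 m and y of lock_a in the frame of tray below 0 m) or (x of lock_b in the frame of tray below 0 m and y of lock_b in the frame of tray below 0 m) or (x of lock_c in the frame of tray below 0 m and y of lock_c in the frame of tray below 0 m) or (x of lock_d in the frame of tray below 0 m and y of lock_d in the frame of tray below 0 m) or (x of lock_e in the frame of tray below 0 m and y of lock_e in the frame of tray below 0 m) or (x of lock_f in the frame of tray below 0 m and y of lock_f in the frame of tray below 0 m)) and ((x of lock_a in the frame of tray below 0 m and y of lock_a in the frame of tray above 0 m) or (x of lock_b in the frame of tray below 0 m and y of lock_b in the frame of tray above 0 m) or (x of lock_c in the frame of tray below 0 m and y of lock_c in the frame of tray above 0 m) or (x of lock_d in the frame of tray below 0 m and y of lock_d in the frame of tray above 0 m) or (x of lock_e in the frame of tray below 0 m and y of lock_e in the frame of tray above 0 m) or (x of lock_f in the frame of tray below 0 m and y of lock_f in the frame of tray above 0 m)) and ((x of lock_a in the frame of tray above 0 m and y of lock_a in the frame of tray below 0 m) or (x of lock_b in the frame of tray above 0 m and y of lock_b in the frame of tray below 0 m) or (x of lock_c in the frame of tray above 0 m and y of lock_c in the frame of tray below 0 m) or (x of lock_d in the frame of tray above 0 m and y of lock_d in the frame of tray below 0 m) or (x of lock_e in the frame of tray above 0 m and y of lock_e in the frame of tray below 0 m) or (x of lock_f in the frame of tray above 0 m and y of lock_f in the frame of tray below 0 m)) and ((x of lock_a in the frame of tray above 0 m and y of lock_a in the frame of tray above 0 m) or (x of lock_b in the frame of tray above 0 m and y of lock_b in the frame of tray above 0 m) or (x of lock_c in the frame of tray above 0 m and y of lock_c in the frame of tray above 0 m) or (x of lock_d in the frame of tray above 0 m and y of lock_d in the frame of tray above 0 m) or (x of lock_e in the frame of tray above 0 m and y of lock_e in the frame of tray above 0 m) or (x of lock_f in the frame of tray above 0 m and y of lock_f in the frame of tray above 0 m))), for 0.2 s.
2. the tray is fully home under the lamp (y of tray in the frame of lamp between -0.016 and 0.008 m and x of tray in the frame of lamp between -0.025 and 0.025 m and angle between the x axis of tray and the y axis of lamp, either way round below 0.1 rad), for 0.2 s.
3. the timer is wound past the 20-minute mark (value of joint timer above 1.62 rad), for 0.05 s.
4. the timer is turned back to 10 minutes (value of joint timer between 0.7 and 0.9 rad), for 0.2 s.
At the end, for the whole second after the job is handed in: All locks flat (0.12 rad) on the tray floor, label up, centres 80 mm or more apart, one or more in each quarter; tray home under the lamp (origin -16 to +8 mm along lamp y, within 25 mm along x, square to 0.1 rad); timer at 0.70 to 0.90 rad; all at rest (all of step 1 and all of step 2 and all of step 4 and linear speed of each of lock_a, lock_b, lock_c, lock_d, lock_e, lock_f, tray below 0.02 m/s); the robot touches nothing.
It fails at once if the tray is lifted or tipped instead of slid along the desk (height (world z) of tray above 0.025 m or angle between tray's own z axis and vertical above 0.15 rad).
It fails at once if the stapler, the tape measure or the mug is moved by more than 3 cm (distance of any of stapler, tape_measure, mug from where it was at the start of the episode above 0.03 m).
Of lock_d, lock_e, lock_f only 1 to 3 are there at a start; the rules pass over those that are not, and their reading is None.
At some moment in a run one of tray may be knocked a few centimetres aside while the robot is not near it.
Once in a run the grip may slacken for a moment while it holds something.
It also fails if it takes over 208 s, if anything falls off the work surface, if the arm or the gripper's body presses on something with over 40 N, if the wrist force passes 120 N, or if a joint passes its speed limit or range.

## Robot

A 7-joint arm with a two-finger parallel gripper is mounted at the origin on the work surface; the furniture and walls round the work are solid. World frame = base frame: x ahead of the robot, y to its left, z up, the work surface at z = 0. Lengths are in m, angles in rad, forces in N, time in s.
With the tool pointing down it reaches from about 0.4 to 0.85 m from the base axis. Payload 10.4 kg.
Tool frame: the origin (TCP) lies midway between the tips of the shut fingers; the grasp point (between the pads) lies 19 mm behind it; z points along the fingers, y is the line along which they close (so a half turn about z gives the same grasp; the last joint's range is limited). The gripper opens to 85 mm and grips with 20 to 120 N. Pads are 22 mm wide; open, the fingers measure 114 mm over their backs; the gripper's body (76 mm by 85 mm) begins 54 mm behind the grasp point. The pads swing forward as they close: fully open they stand 13 mm farther back than shut.
Start: joints at [-1.341, 0.332, -0.065, 1.46, 0.022, 1.35, -0.088], TCP at [0.156, 0.605, 0.231] pointing down, gripper open.
Joint ranges: [-2.6, 2.6], [-0.5, 2.12], [-1.47, 1.34], [0.16, 2.42], [-1.27, 4.41], [0.06, 2.06], [-2.6, 2.6]. Speed limits (rad/s): [2.22, 2.22, 2.79, 2.79, 3.14, 3.14, 3.14].

## Interface

Orientations are given as a unit quaternion [x, y, z, w].
In Python, from workcell import monitor, eyes, manip gives the robot as it stands.
- The arm moves only by the tool send_rows, never from a script. Its arguments are lists of equal length, an entry for each row: "offset": the shift along the tool's x, y, z in mm, a list of three; "roll": the turn about the tool's z in rad. In form: {"offset": [[tx, ty, tz], ...], "roll": [roll, ...]}. A call has exactly 5 rows; each row is the pose to reach, as a shift and turn from the pose commanded when the call began, along the tool's axes at that moment; what a row does not reach only later rows make up. A row lasts 1/12 s, in which the tool goes at most 41.7 mm and 7.16 degrees, less where a joint would pass 70% of its speed; a pose out of reach is approached as far as the arm can. A call with a gripper value outside its range is refused whole. "jaw" is the opening, from 0 (shut) to 1 (fully open), set as the call begins (left out, the last holds). The fingers move at their own pace and stop on an object; "newtons" is the grip in N (left out, the last holds). Time passes only in rows, so rows that repeat a pose let the fingers close, or fill a call up. It gives the time, the measured TCP pose, the force and the opening at its end, in the units of the state.
- monitor.get_obs(): the state, without advancing time (a new reading comes with each control period).
- eyes.camera(name): name is "scene" or "top"; returns (picture, depth): 384x512x3 uint8, blue, green, red; 384x512 float32, m along the optical axis (not along the pixel's ray), 0 where there is no reading.
- eyes.camera_params(name): a dict with "fovy" (degrees; the focal length in pixels is half the picture's height over the tangent of half this angle, whatever the lens; pixels are square), "cx", "cy" (the principal point, pixels), "k1" (the pictures are not rectified: a ray, as slopes to the right and down, at radius r is drawn at 1 + k1 r^2 times it, then the intrinsics apply), "R" (3x3) and "t" (3): a world point X has camera coordinates R X + t. Camera axes: x right, y down, z forward; pixel columns grow to the right and rows downward; lengths in m; the calibration is good to about 2 mm. A picture is of the moment at which its call begins. camera_params takes no time and is no camera call.
- manip.hand_in(): hands the job in, once; it reports no verdict.
The state is a dict: "clock": time; "joint_pos": joint angles; "joint_velocities": joint speeds; "tau": joint torques, N m; "position": TCP position; "ee_rot": TCP orientation; "ft_force": force on the tool from outside, world axes, zero at the start; "torque": the same for the moment, N m; "grip_width": opening from 0.0 (shut) to 1.0 (fully open).
Only numpy, scipy, OpenCV 4.12 (cv2) and the standard library are available. Lean on these libraries where they do the work, as an engineer would, in place of code of your own. Each camera call takes 0.05 s, during which the arm holds its last target. There are 200 camera calls.

## Working session

There is one attempt and no reset: what is moved stays moved. The work goes in short steps, Python scripts to look and compute and a tool call to move; the robot and the scene stay as the last step left them, time stands still between calls to the robot, and variables do not carry over. Pictures are saved under pics/ and viewed, on a budget of 14 in all, crops included, one or two more only if the job needs it, and the job is handed in when it is done.

Besides the shell and the picture viewer there is one more tool, called after "Call:" as a command line: name --pt "numbers of a row" for each row, then --argument value for the rest. send_rows: Moves the arm, as the interface text tells. Its arguments: {"type":"object","properties":{"offset":{"type":"array"},"roll":{"type":"array"},"jaw":{"type":"number"},"newtons":{"type":"number"}},"required":["offset","roll"]}

```bash
ls; mkdir -p pics; cat > h.py <<'E'
import numpy as np, cv2
from workcell import monitor, eyes, manip
def shot(name,fn=None):
    p,d=eyes.camera(name)
    if fn: cv2.imwrite('pics/'+fn,p)
    return p,d
def KD(name):
    c=eyes.camera_params(name); f=192/np.tan(np.radians(c['fovy'])/2)
    return c,f,np.array(c['R']),np.array(c['t'])
def rays(name,uv):
    c,f,R,t=KD(name); uv=np.atleast_2d(uv).astype(float)
    q=(uv-[c['cx'],c['cy']])/f; s=q.copy()
    for _ in range(20): s=q/(1+c['k1']*(s**2).sum(1,keepdims=True))
    return -R.T@t, np.c_[s,np.ones(len(s))], R
def on_plane(name,uv,z):
    o,s,R=rays(name,uv); d=s@R
    return o+d*((z-o[2])/d[:,2])[:,None]
def by_depth(name,uv,dep):
    o,s,R=rays(name,uv); return o+(s*np.asarray(dep)[:,None])@R
def cloud(name,d):
    v,u=np.mgrid[0:384,0:512]; uv=np.c_[u.ravel(),v.ravel()]
    P=by_depth(name,uv,d.ravel()).reshape(384,512,3); P[d==0]=np.nan; return P
def project(name,X):
    c,f,R,t=KD(name); q=np.atleast_2d(X)@R.T+t; s=q[:,:2]/q[:,2:]
    s=s*(1+c['k1']*(s**2).sum(1,keepdims=True)); return s*f+[c['cx'],c['cy']]
E
python3 - <<'E'
from h import *
for n in('scene','top'):
    p,d=shot(n,n+'0.png'); c,f,R,t=KD(n); print(n,f,c['cx'],c['cy'],c['k1'],-R.T@t,R.round(3).tolist(),(d==0).mean())
    np.save(n+'0.npy',d)
print(monitor.get_obs())
E
```

```text
pics
scene 443.3216357136236 249.3166351063694 197.76543613768862 -0.15253054540532598 [1.79655023 0.63170642 0.68167317] [[-0.431, 0.902, -0.013], [0.356, 0.157, -0.921], [-0.829, -0.401, -0.389]] 0.23638916015625
top 446.2734504793823 255.83680502708748 195.78601805991488 -0.15928466127592203 [0.43615362 0.02580975 1.82486234] [[0.02, -1.0, 0.003], [-0.998, -0.021, -0.051], [0.051, -0.002, -0.999]] 0.003911336263020833
{'clock': 0.1, 'joint_pos': array([-1.34061501,  0.33279689, -0.06468269,  1.46081927,  0.02157873,
        1.34988741, -0.08850122]), 'joint_velocities': array([-3.69288294e-05, -8.22267825e-04,  5.47319152e-04, -2.60984368e-03,
        3.46516090e-04,  2.83670647e-04, -8.44712718e-04]), 'tau': array([ 1.91302708e-03, -6.26744843e+01,  4.92541306e-02, -3.92431033e+01,
        1.63698953e-02,  7.03960468e-03, -2.60281900e-05]), 'position': array([0.1562372 , 0.60483169, 0.23062097]), 'ee_rot': array([ 1.26056308e-01,  9.92022902e-01, -6.05612151e-04, -5.76740767e-05]), 'ft_force': array([-0.67616201,  0.37239162,  0.0361832 ]), 'torque': array([-0.0051989 , -0.01782732,  0.0094762 ]), 'grip_width': 0.9991089163419996}
```

```bash
python3 -c "
import cv2,numpy as np
a=cv2.imread('pics/top0.png');cv2.imwrite('pics/top0b.png',cv2.resize(a,(800,600),interpolation=cv2.INTER_CUBIC))"
```

```text
(no output)
```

View pics/top0b.png

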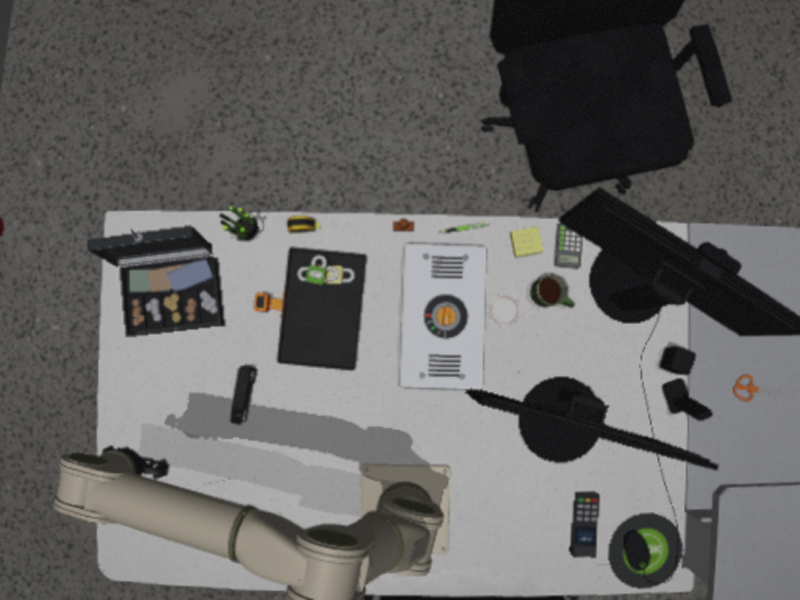

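View pics/scene0.png

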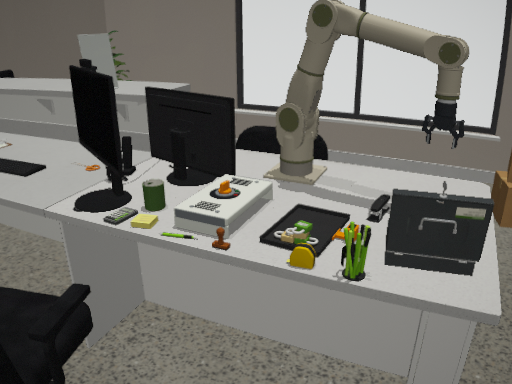

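The top view shows the tray at (325,310)/800 with the locks heaped at its far end near (325,270). The lamp is at (443,315), the orange timer at (446,316) and the grip at (268,302). Next I'll enlarge the heap and measure heights.

```bash
python3 - <<'E'
from h import *
a=cv2.imread('pics/top0.png'); b=cv2.imread('pics/scene0.png')
A=cv2.resize(a[155:240,160:245],(400,400),interpolation=cv2.INTER_CUBIC)
B=cv2.resize(b[200:260,255:355],(667,400),interpolation=cv2.INTER_CUBIC)[:,:400]
C=cv2.resize(a[190:215,268:303],(400,200),interpolation=cv2.INTER_CUBIC)
P=cloud('top',np.load('top0.npy'))
z=P[...,2]*1000
H=cv2.applyColorMap(np.clip(np.nan_to_num(z[155:240,160:245])*3,0,255).astype(np.uint8),cv2.COLORMAP_JET)
H=cv2.resize(H,(200,200),interpolation=cv2.INTER_NEAREST)
cv2.imwrite('pics/c1.png',np.vstack([np.hstack([A,B]),np.hstack([C,H,H*0])])) 
print(z[162:184,188:230].round().astype(int))
E
```

```text
[[                   5                    7                   10
                     2                    8                    8
                    -3                    5                    7
                    -4                   14                    9
                     8                    0                    9
                    -4                    2                   -6
                     1                    8                   -3
                   -13                    0                    3
                     8                    2                   -4
                    -5                   -1                    7
                     2                   14                    9
                    20                   21                   12
                    21                   25                   18
                    18                   14                   23]
 [                   3                   10                    0
                    -1                    6                    1
                     3                    2                
[... 18303 characters left out ...]
         3                    3                    2
                     8                   -5                   -1
                     5                   11                    5
                     4                    6                   11
                     6                   11                   -3
                     9                    6                    8
                    -3                    7                    0
                     3                    9                    8
                    -2                    2                    2
                     4                   -6                    0]]<stdin>:11: RuntimeWarning: invalid value encountered in cast
```

View pics/c1.png

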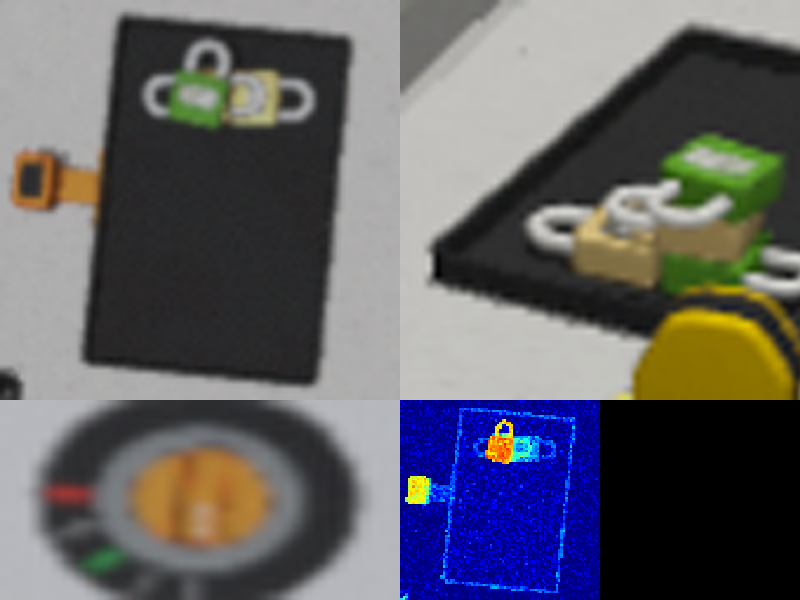

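The crops show a stack of three: green on the floor (shackle +y), brass over it (shackle -y) and green on top (shackle +x, top 63 mm). Beside the stack, one brass lock lies on the floor with its shackle towards -y. That makes 4 locks, so b/d or e and a/c are present. The timer's pointer faces the robot. Next I'll measure poses.

```bash
cat >> h.py <<'E'
def wrap(a): return (a+np.pi)%(2*np.pi)-np.pi
def blob(m,off=(0,0)):
    n,l,s,c=cv2.connectedComponentsWithStats(m.astype(np.uint8)); i=1+np.argmax(s[1:,4]); return l==i
def rect(name,m,z,q=None):
    cs,_=cv2.findContours(m.astype(np.uint8),cv2.RETR_EXTERNAL,cv2.CHAIN_APPROX_NONE); c=max(cs,key=cv2.contourArea).reshape(-1,2)
    X=on_plane(name,c,z)[:,:2].astype(np.float32)*1000
    (cx,cy),(w,h),a=cv2.minAreaRect(X); return (cx,cy),(w,h),a
def tray(p,d):
    P=cloud('top',d); hsv=cv2.cvtColor(p,cv2.COLOR_BGR2HSV)
    dark=(hsv[...,2]<70)&(P[...,2]<.04)&(P[...,0]>.42)&(P[...,0]<.9)&(P[...,1]>-.1)&(P[...,1]<.42)
    dark=cv2.morphologyEx(dark.astype(np.uint8),cv2.MORPH_OPEN,np.ones((3,3)))
    m=blob(dark); m=cv2.morphologyEx(m.astype(np.uint8),cv2.MORPH_CLOSE,np.ones((9,9)))
    r=rect('top',m,.016)
    org=(cv2.inRange(hsv,(5,140,110),(22,255,255))>0)&(P[...,2]>.03)&(P[...,2]<.075)&(P[...,0]>.4)&(P[...,0]<.9)
    g=blob(org); v,u=np.nonzero(g); G=on_plane('top',[[u.mean(),v.mean()]],.051)[0]*1000
    return r,G[:2],g.sum()
def go(target,close,jitter=0):
    """target TCP (m), close-axis angle (mod pi): tool-frame mm shift and roll"""
    from scipy.spatial.transform import Rotation as Ro
    o=monitor.get_obs(); R=Ro.from_quat(o['ee_rot']).as_matrix()
    d=R.T@(np.array(target)-o['position'])*1000
    a=np.arctan2(R[1,1],R[0,1]); dr=-(close-a); dr=(dr+np.pi/2)%np.pi-np.pi/2
    print('off',d.round(1),'roll',round(dr,3),'now',o['position'].round(4),'close',round(a,3),'j7',o['joint_pos'][6].round(2),'t',o['clock'],'F',o['ft_force'].round(1),'w',round(o['grip_width'],3))
E
python3 - <<'E'
from h import *
p=cv2.imread('pics/top0.png'); d=np.load('top0.npy'); P=cloud('top',d); hsv=cv2.cvtColor(p,cv2.COLOR_BGR2HSV)
print('tray',tray(p,d))
# lamp by height on roof
z=P[...,2]; m=(z>.06)&(z<.13)&(P[...,0]>.4)&(P[...,1]<.1)&(P[...,1]>-.2); m=blob(m)
print('lamp',rect('top',m,.075), np.nanmedian(z[m]))
org=(cv2.inRange(hsv,(5,120,100),(25,255,255))>0)&(z>.08); g=blob(org); v,u=np.nonzero(g); print('timer',on_plane('top',[[u.mean(),v.mean()]],.11),g.sum())
# locks
col=(hsv[...,1]>60)&(z>.01)&(P[...,0]>.45)&(P[...,0]<.9)&(P[...,1]>.05)&(P[...,1]<.33)
gr=(cv2.inRange(hsv,(40,80,60),(80,255,255))>0)&(z>.05)&(P[...,1]<.33)&(P[...,1]>.05)&(P[...,0]<.9)
print('green top body',rect('top',blob(gr),.063),gr.sum())
hi=(z>.045)&(P[...,1]<.26)&(P[...,1]>.05)&(P[...,0]<.9); hi=blob(hi); v,u=np.nonzero(hi); X=P[hi]
print('hi extents',X.min(0),X.max(0))
br=(cv2.inRange(hsv,(18,40,110),(35,255,255))>0)&(P[...,1]<.25)&(P[...,1]>.05)&(P[...,0]<.9)&(z<.05); print('brass',br.sum(),rect('top',blob(br),.023))
print(hsv[172:182:3,205:222:3,:].tolist())
E
```

```text
tray (((541.43701171875, 225.13885498046875), (201.3913116455078, 258.0707702636719), 85.6276626586914), array([531.20617275, 378.61645091]), np.int64(50))
lamp ((544.8003540039062, -86.14994049072266), (210.01681518554688, 292.0813293457031), 89.22515869140625) 0.07534929731063023
timer [[ 0.50427019 -0.09044614  0.11      ]] 101
green top body ((603.9600830078125, 239.2328338623047), (42.699222564697266, 41.516456604003906), 77.11473083496094) 72
hi extents [-0.00492234  0.05019839  0.04844311] [0.14679265 0.25994073 0.74438331]
brass 90 ((607.828125, 197.9829559326172), (44.84804153442383, 48.643699645996094), 1.0887463092803955)
[[[48, 146, 131], [49, 70, 105], [24, 17, 149], [30, 2, 168], [28, 88, 177], [120, 5, 152]], [[60, 17, 167], [34, 108, 83], [29, 81, 180], [120, 1, 172], [26, 86, 167], [24, 27, 48]], [[51, 105, 138], [23, 63, 109], [30, 9, 168], [30, 2, 154], [28, 84, 176], [120, 2, 109]], [[49, 147, 111], [23, 77, 66], [30, 59, 116], [31, 72, 121], [31, 70, 116], [120, 4, 59]]]
```

```bash
sed -i "s/P\[...,0\]>.42)/P[...,0]>.3)/;s/(P\[...,0\]>.4)&(P\[...,0\]<.9)$/(P[...,0]>.3)\&(P[...,0]<.9)/" h.py
python3 - <<'E'
from h import *
p=cv2.imread('pics/top0.png'); d=np.load('top0.npy'); P=cloud('top',d); z=P[...,2]
print('tray',tray(p,d))
m=blob((z>.06)&(z<.13)&(P[...,0]>.2)&(P[...,1]<.1)&(P[...,1]>-.25)); m=cv2.morphologyEx(m.astype(np.uint8),cv2.MORPH_OPEN,np.ones((5,5)))
print('lamp',rect('top',m,.075))
rim=P[[158,237,235,159][0]:240,175:240]
hsv=cv2.cvtColor(p,cv2.COLOR_BGR2HSV)
m=blob((hsv[...,2]>100)&(z>.06)&(P[...,0]>.2)&(P[...,1]<.1)&(P[...,1]>-.25));print('lamp2',rect('top',m,.075))
for n,(u,v) in dict(stapler=(156,252),tape=(193,144),mug=(352,186)).items(): print(n,on_plane('top',[[u,v]],.04)[0].round(3))
E
```

```text
tray (((519.9801025390625, 226.74966430664062), (201.50839233398438, 301.0524597167969), 85.54391479492188), array([531.20617275, 378.61645091]), np.int64(50))
lamp ((505.173583984375, -85.48249816894531), (209.8392791748047, 371.317138671875), 89.26374816894531)
lamp2 ((505.1753234863281, -85.61404418945312), (210.01681518554688, 371.33868408203125), 89.22515869140625)
stapler [0.294 0.419 0.04 ]
tape [0.733 0.281 0.04 ]
mug [ 0.576 -0.365  0.04 ]
```

Tray: centre (520, 227) mm, x axis at 85.5°. Lamp: origin about (505.3, -75.6), y axis at 89.2°. The sizes, the grip distance and the timer position agree with the given ones. Next I'll move above the top green lock.

```bash
python3 -c "
from h import *
go([.604,.239,.10],1.344)"
```

```text
off [-525.  -242.1  130.9] roll -0.026 now [0.1562 0.6048 0.2306] close 1.318 j7 -0.09 t 0.1 F [-0.7  0.4  0. ] w 0.999
```

Call:
send_rows --pt "-26 -12 0" --pt "-52 -24 0" --pt "-78 -36 0" --pt "-104 -48 0" --pt "-130 -60 0" --roll '[0,0,0,0,0]' --jaw 0.85 --newtons 40

```text
clock: 0.52
position: [0.268, 0.5134, 0.2309]
ee_rot: [0.126, 0.992, -0.0, -0.0]
ft_force: [-0.2, 1.0, -0.5]
grip_width: 0.852
```

Call:
send_rows --pt "-26 -12 0" --pt "-52 -24 0" --pt "-78 -36 0" --pt "-104 -48 0" --pt "-130 -60 0" --roll '[0,0,0,0,0]'

```text
clock: 0.93
position: [0.3789, 0.4227, 0.231]
ee_rot: [0.126, 0.992, -0.0, -0.0]
ft_force: [0.3, 0.1, 0.6]
grip_width: 0.85
```

Call:
send_rows --pt "-26 -12 5" --pt "-52 -24 10" --pt "-78 -36 20" --pt "-104 -48 30" --pt "-130 -60 40" --roll '[0,0,0,0,0]'

```text
clock: 1.35
position: [0.4897, 0.3322, 0.1906]
ee_rot: [0.126, 0.992, -0.0, -0.0]
ft_force: [0.0, 0.4, -0.2]
grip_width: 0.849
```

Call:
send_rows --pt "-28 -12 10" --pt "-56 -24 30" --pt "-84 -36 50" --pt "-112 -50 70" --pt "-135 -62 80" --roll '[0,0,0,0,0]'

```text
clock: 1.77
position: [0.6043, 0.2371, 0.1081]
ee_rot: [0.126, 0.992, -0.001, -0.001]
ft_force: [-0.1, -0.3, -0.8]
grip_width: 0.854
```

```bash
python3 -c "
from h import *
go([.604,.239,.041],1.344)
p,d=shot('scene','s1.png')
a=cv2.resize(p[150:280,230:370],(646,600),interpolation=cv2.INTER_CUBIC);cv2.imwrite('pics/s1c.png',a)"
```

```text
off [ 0.6  1.9 67.1] roll -0.027 now [0.6043 0.2371 0.1081] close 1.317 j7 0.96 t 1.7667 F [-0.1 -0.3 -0.8] w 0.854
```

View pics/s1c.png

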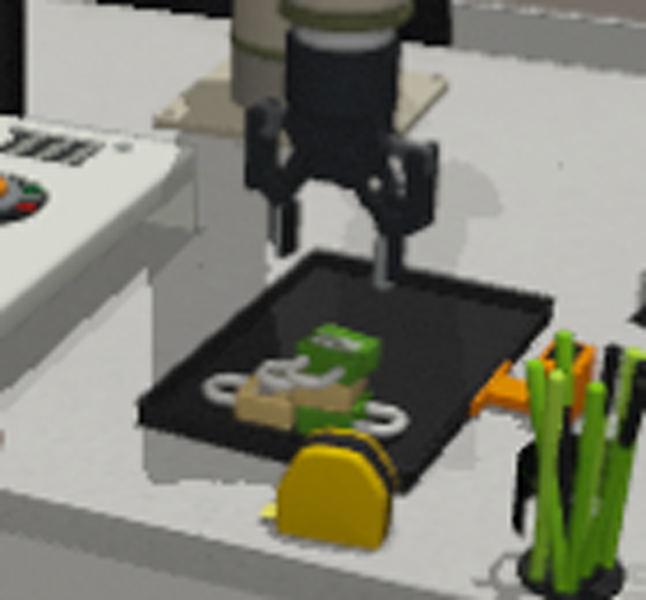

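The gripper hangs over the heap, with the fingers on either side of the top green lock at (340,350). I'll descend, close and lift slightly to test the grasp.

Call:
send_rows --pt "0 2 20" --pt "0 2 40" --pt "0 2 55" --pt "0 2 67" --pt "0 2 67" --roll '[-0.027,-0.027,-0.027,-0.027,-0.027]'

```text
clock: 2.23
position: [0.6028, 0.241, 0.0414]
ee_rot: [0.113, 0.994, -0.001, -0.002]
ft_force: [-1.3, -1.1, -0.6]
grip_width: 0.85
```

Call:
send_rows --pt "0 0 0" --pt "0 0 0" --pt "0 0 0" --pt "0 0 0" --pt "0 0 0" --roll '[0,0,0,0,0]' --jaw 0 --newtons 50

```text
clock: 2.65
position: [0.6055, 0.2418, 0.0459]
ee_rot: [0.113, 0.994, 0.001, 0.001]
ft_force: [-0.9, -1.7, 7.1]
grip_width: 0.508
```

Call:
send_rows --pt "0 0 0" --pt "0 0 0" --pt "0 0 0" --pt "0 0 -5" --pt "0 0 -15" --roll '[0,0,0,0,0]'

```text
clock: 3.07
position: [0.6037, 0.2412, 0.0587]
ee_rot: [0.113, 0.994, -0.001, -0.001]
ft_force: [0.6, 0.3, -1.5]
grip_width: 0.513
```

```bash
python3 -c "
from h import *
go([.433,.279,.0],np.radians(85.5))
go([.433,.279,.045],np.radians(85.5))"
```

```text
off [174.7  -1.3  59. ] roll -0.147 now [0.6037 0.2412 0.0587] close 1.345 j7 0.99 t 3.0667 F [ 0.6  0.3 -1.5] w 0.513
off [174.8  -1.4  14. ] roll -0.147 now [0.6037 0.2412 0.0587] close 1.345 j7 0.99 t 3.0667 F [ 0.6  0.3 -1.5] w 0.513
```

Call:
send_rows --pt "20 0 -10" --pt "45 0 -10" --pt "70 0 -10" --pt "95 0 -10" --pt "115 0 -10" --roll '[-0.03,-0.06,-0.09,-0.12,-0.147]'

```text
clock: 3.48
position: [0.4908, 0.2678, 0.0701]
ee_rot: [0.038, 0.999, 0.0, -0.0]
ft_force: [0.6, 0.3, -1.8]
grip_width: 0.512
```

```bash
python3 -c "
from h import *
go([.433,.279,.014],np.radians(85.5))"
```

```text
off [58.5  6.7 56.1] roll 0.002 now [0.4908 0.2678 0.0701] close 1.494 j7 0.97 t 3.4833 F [ 0.6  0.3 -1.8] w 0.512
```

Call:
send_rows --pt "20 2 10" --pt "40 4 22" --pt "58 7 36" --pt "58 7 50" --pt "58 7 56" --roll '[0,0,0,0,0]'

```text
clock: 3.9
position: [0.4338, 0.2789, 0.0126]
ee_rot: [0.039, 0.999, -0.0, -0.001]
ft_force: [0.2, -1.0, -1.9]
grip_width: 0.515
```

Call:
send_rows --pt "0 0 2" --pt "0 0 4" --pt "0 0 6" --pt "0 0 7" --pt "0 0 7" --roll '[0,0,0,0,0]'

```text
clock: 4.32
position: [0.4357, 0.2787, 0.0065]
ee_rot: [0.04, 0.999, 0.0, 0.0]
ft_force: [-0.6, -0.1, -1.6]
grip_width: 0.513
```

Call:
send_rows --pt "0 0 1" --pt "0 0 2" --pt "0 0 3" --pt "0 0 4" --pt "0 0 4" --roll '[0,0,0,0,0]'

```text
clock: 4.73
position: [0.4358, 0.2789, 0.0056]
ee_rot: [0.04, 0.999, 0.0, -0.0]
ft_force: [-15.4, -10.8, 45.8]
grip_width: 0.513
```

Contact at TCP z of about 6 mm. I'll ease off, release and rise.

Call:
send_rows --pt "0 0 -2" --pt "0 0 -3" --pt "0 0 -3" --pt "0 0 -3" --pt "0 0 -3" --roll '[0,0,0,0,0]'

```text
clock: 5.15
position: [0.4356, 0.279, 0.0058]
ee_rot: [0.039, 0.999, 0.0, 0.0]
ft_force: [-2.0, -2.2, 8.1]
grip_width: 0.513
```

Call:
send_rows --pt "0 0 0" --pt "0 0 0" --pt "0 0 0" --pt "0 0 0" --pt "0 0 -5" --roll '[0,0,0,0,0]' --jaw 0.62

```text
clock: 5.57
position: [0.4347, 0.2783, 0.0096]
ee_rot: [0.039, 0.999, -0.001, -0.001]
ft_force: [-0.5, -0.1, -0.6]
grip_width: 0.619
```

Call:
send_rows --pt "0 0 -20" --pt "0 0 -45" --pt "0 0 -75" --pt "20 20 -90" --pt "55 45 -100" --roll '[0,0,0,0,0]'

```text
clock: 5.98
position: [0.3891, 0.3256, 0.1127]
ee_rot: [0.043, 0.999, 0.001, 0.002]
ft_force: [0.6, 1.6, -0.6]
grip_width: 0.616
```

```bash
python3 - <<'E'
from h import *
p,d=shot('top'); np.save('top2.npy',d); cv2.imwrite('pics/top2.png',p)
A=cv2.resize(p[150:245,160:255],(600,600),interpolation=cv2.INTER_CUBIC); cv2.imwrite('pics/t2c.png',A)
p2,_=shot('scene'); cv2.imwrite('pics/s2.png',p2)
print(tray(p,d))
go([.604,.239,.1],0)
E
```

```text
(((519.1932373046875, 227.00814819335938), (203.70277404785156, 302.52313232421875), 85.32698059082031), array([531.20617275, 378.61645091]), np.int64(50))
off [-227.9  -76.6   11.7] roll 1.499 now [0.3822 0.3316 0.112 ] close 1.499 j7 0.71 t 6.0833 F [-0.5  0.3 -0.2] w 0.619
```

View pics/t2c.png

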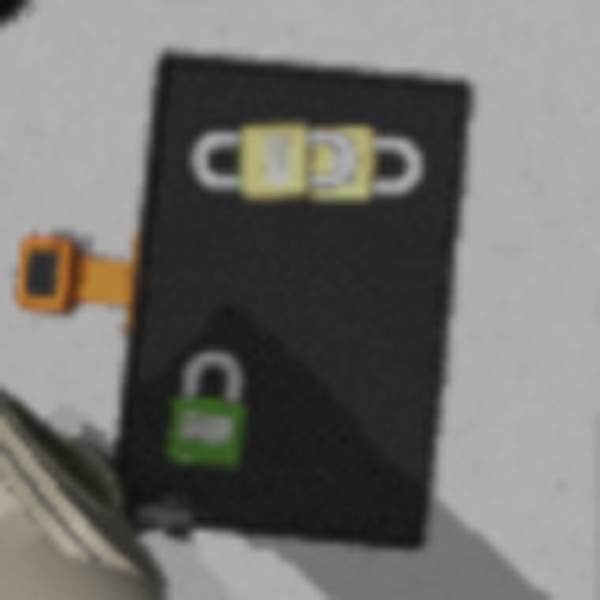

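The green lock lies flat at (208,430) in its quarter, and brass 2 now lies on top with its body at (274,160) in the crop. I'll measure brass 2 and the floor brass.

```bash
cat >> h.py <<'E'
def lockbody(p,d,col,zlo,zhi,ztop,xlo,xhi,ylo=.08,yhi=.33):
    P=cloud('top',d); hsv=cv2.cvtColor(p,cv2.COLOR_BGR2HSV); z=cv2.medianBlur(np.nan_to_num(P[...,2]).astype(np.float32),3)
    m=cv2.inRange(hsv,*( ((18,50,90),(35,255,255)) if col=='brass' else ((40,80,50),(85,255,255))))>0
    m=m&(z>zlo)&(z<zhi)&(P[...,0]>xlo)&(P[...,0]<xhi)&(P[...,1]>ylo)&(P[...,1]<yhi)
    m=cv2.morphologyEx(m.astype(np.uint8),cv2.MORPH_CLOSE,np.ones((5,5)))
    return rect('top',blob(m),ztop),m.sum()
def totray(w,c,a):
    d=np.array(w)-c; return np.array([d[0]*np.cos(a)+d[1]*np.sin(a),-d[0]*np.sin(a)+d[1]*np.cos(a)])
E
python3 - <<'E'
from h import *
p=cv2.imread('pics/top2.png'); d=np.load('top2.npy')
print('brass2',lockbody(p,d,'brass',.032,.06,.043,.5,.7,.22,.33), on_plane('top',[[203.4,175.3]],.043))
print('brass1',lockbody(p,d,'brass',.01,.05,.023,.5,.7,.1,.212), on_plane('top',[[214,175.6]],.023))
print('green',lockbody(p,d,'green',.01,.05,.023,.38,.55))
E
```

```text
brass2 (((609.1168212890625, 236.49053955078125), (44.4548225402832, 32.28778076171875), 1.5985008478164673), np.uint64(99)) [[0.6059713  0.23477143 0.043     ]]
brass1 (((609.9763793945312, 192.0444793701172), (40.776371002197266, 36.572235107421875), 1.0897595882415771), np.uint64(92)) [[0.60748184 0.19391444 0.023     ]]
green (((433.731689453125, 276.86663818359375), (40.43030548095703, 44.83164596557617), 1.275481104850769), np.uint64(113))
```

```bash
cat >> h.py <<'E'
def plan(wps):
    """wps: list of (x,y,z,close); prints per-call end offset/roll, each in its own frame"""
    from scipy.spatial.transform import Rotation as Ro
    o=monitor.get_obs(); R=Ro.from_quat(o['ee_rot']).as_matrix(); a=np.arctan2(R[1,1],R[0,1]); pos=o['position']
    for x,y,z,c in wps:
        X=np.array([np.sin(a),-np.cos(a),0]); X=R[:,0] if X@R[:,0]>0 else X
        X=np.array([-np.sin(a),np.cos(a),0]) if False else X
        Y=np.array([np.cos(a),np.sin(a),0]); Z=np.array([0,0,-1.]); X=np.cross(Y,Z)
        d=(np.array([x,y,z])-pos)*1000; dr=-(c-a); dr=(dr+np.pi/2)%np.pi-np.pi/2
        print('off',[round(float(v),1) for v in (d@X,d@Y,d@Z)],'roll',round(dr,3)); a-=dr; pos=np.array([x,y,z])
E
sed -i '/X=np.array(\[np.sin(a)/d;/if False else X/d' h.py
python3 -c "
from h import *
go([.607,.235,.024],.03)
plan([(.45,.29,.115,.92),(.53,.26,.115,.34),(.607,.235,.08,.03),(.607,.235,.024,.03)])"
```

```text
off [-231.1  -80.7   87.7] roll 1.469 now [0.3822 0.3316 0.112 ] close 1.499 j7 0.71 t 6.0833 F [-0.5  0.3 -0.2] w 0.619
off [-70.6, -36.7, -3.0] roll 0.579
off [-81.8, 24.6, 0.0] roll 0.58
off [-49.2, 64.3, 35.0] roll 0.31
off [0.0, 0.0, 56.0] roll 0.0
```

Call:
send_rows --pt "-14 -7 -1" --pt "-28 -15 -2" --pt "-42 -22 -3" --pt "-56 -29 -3" --pt "-71 -37 -3" --roll '[0.116,0.232,0.348,0.464,0.58]' --jaw 0.85

```text
clock: 6.5
position: [0.4541, 0.2837, 0.113]
ee_rot: [0.326, 0.945, 0.0, -0.0]
ft_force: [0.0, -0.4, 0.4]
grip_width: 0.846
```

Call:
send_rows --pt "-16 5 0" --pt "-33 10 0" --pt "-49 15 0" --pt "-65 20 0" --pt "-82 25 0" --roll '[0.116,0.232,0.348,0.464,0.58]'

```text
clock: 6.92
position: [0.5343, 0.2533, 0.1128]
ee_rot: [0.583, 0.813, -0.0, -0.0]
ft_force: [0.1, 0.8, 0.1]
grip_width: 0.849
```

Call:
send_rows --pt "-12 16 0" --pt "-24 32 0" --pt "-36 48 10" --pt "-49 64 20" --pt "-49 64 35" --roll '[0.08,0.16,0.24,0.31,0.31]'

```text
clock: 7.33
position: [0.6139, 0.2256, 0.0783]
ee_rot: [0.702, 0.712, 0.001, 0.002]
ft_force: [-0.9, -0.3, -0.3]
grip_width: 0.852
```

```bash
python3 -c "
from h import *
go([.607,.235,.025],.03)"
```

```text
off [ 9.6 -7.  53.3] roll -0.015 now [0.6139 0.2256 0.0783] close 0.015 j7 -0.25 t 7.3333 F [-0.9 -0.3 -0.3] w 0.852
```

Call:
send_rows --pt "8 -7 12" --pt "9 -7 25" --pt "9 -7 40" --pt "9 -7 53" --pt "9 -7 53" --roll '[-0.015,-0.015,-0.015,-0.015,-0.015]'

```text
clock: 7.75
position: [0.6013, 0.2363, 0.0217]
ee_rot: [0.694, 0.72, -0.002, -0.001]
ft_force: [0.4, -1.2, -0.4]
grip_width: 0.851
```

Call:
send_rows --pt "0 0 0" --pt "0 0 0" --pt "0 0 0" --pt "0 0 0" --pt "0 0 0" --roll '[0,0,0,0,0]' --jaw 0

```text
clock: 8.17
position: [0.6041, 0.2371, 0.0261]
ee_rot: [0.694, 0.72, 0.001, 0.0]
ft_force: [0.1, -1.2, 6.0]
grip_width: 0.51
```

Call:
send_rows --pt "0 0 0" --pt "0 0 0" --pt "0 0 -10" --pt "0 0 -20" --pt "0 0 -30" --roll '[0,0,0,0,0]'

```text
clock: 8.58
position: [0.603, 0.2369, 0.0559]
ee_rot: [0.694, 0.72, 0.0, -0.0]
ft_force: [-0.6, 0.0, -2.2]
grip_width: 0.513
```

```bash
python3 -c "
from h import *
go([.442,.2036,.015],-.08)"
```

```text
off [ -27.4 -162.1   40.9] roll 0.117 now [0.603  0.2369 0.0559] close 0.037 j7 -0.24 t 8.5833 F [-0.6  0.  -2.2] w 0.513
```

Call:
send_rows --pt "-3 -25 0" --pt "-8 -55 0" --pt "-14 -90 0" --pt "-20 -125 5" --pt "-27 -162 15" --roll '[0.02,0.05,0.08,0.117,0.117]'

```text
clock: 9.0
position: [0.4418, 0.2043, 0.0412]
ee_rot: [0.736, 0.677, 0.002, -0.0]
ft_force: [-0.1, 0.9, -1.0]
grip_width: 0.507
```

Call:
send_rows --pt "0 0 8" --pt "0 0 16" --pt "0 0 22" --pt "0 0 26" --pt "0 0 26" --roll '[0,0,0,0,0]'

```text
clock: 9.42
position: [0.4431, 0.204, 0.0134]
ee_rot: [0.735, 0.678, -0.0, 0.0]
ft_force: [-0.3, -0.0, -1.9]
grip_width: 0.511
```

```bash
python3 -c "
from h import *
go([.442,.2036,.006],-.08)"
```

```text
off [-0.4 -1.1  7.4] roll -0.0 now [0.4431 0.204  0.0134] close -0.08 j7 -0.47 t 9.4167 F [-0.3 -0.  -1.9] w 0.511
```

Last mm slowly, then release and rise.

Call:
send_rows --pt "0 0 2" --pt "0 0 4" --pt "0 0 6" --pt "0 0 7" --pt "0 0 7" --roll '[0,0,0,0,0]'

```text
clock: 9.83
position: [0.4422, 0.2038, 0.0065]
ee_rot: [0.735, 0.678, -0.0, 0.0]
ft_force: [0.3, -0.6, -1.0]
grip_width: 0.511
```

Call:
send_rows --pt "0 0 0" --pt "0 0 0" --pt "0 0 0" --pt "0 0 0" --pt "0 0 -5" --roll '[0,0,0,0,0]' --jaw 0.65

```text
clock: 10.25
position: [0.4418, 0.2037, 0.0113]
ee_rot: [0.735, 0.678, -0.001, -0.0]
ft_force: [-0.4, -0.3, 0.1]
grip_width: 0.652
```

Call:
send_rows --pt "0 0 -20" --pt "0 0 -45" --pt "0 0 -75" --pt "0 -35 -90" --pt "0 -75 -100" --roll '[0,0,0,0,0]'

```text
clock: 10.67
position: [0.3691, 0.2099, 0.1141]
ee_rot: [0.736, 0.677, 0.002, 0.001]
ft_force: [-1.6, 1.4, 0.5]
grip_width: 0.652
```

```bash
python3 - <<'E'
from h import *
p,d=shot('top'); np.save('top3.npy',d); cv2.imwrite('pics/top3.png',p)
A=cv2.resize(p[150:245,160:255],(600,600),interpolation=cv2.INTER_CUBIC); cv2.imwrite('pics/t3c.png',A)
print(tray(p,d))
print('brass1',lockbody(p,d,'brass',.01,.05,.023,.5,.7,.1,.3))
print('greenfloor',lockbody(p,d,'green',.01,.05,.023,.55,.7,.15,.33))
print('brass2',lockbody(p,d,'brass',.01,.05,.023,.38,.52,.1,.3))
go([.604,.239,.1],0)
E
```

```text
(((519.9495849609375, 226.6808624267578), (202.34251403808594, 300.7991027832031), 85.50721740722656), array([531.20617275, 378.61645091]), np.int64(50))
brass1 (((609.8984985351562, 196.02272033691406), (40.782379150390625, 44.70186233520508), 1.0863885879516602), np.uint64(118))
greenfloor (((611.0853881835938, 240.90953063964844), (44.90016174316406, 44.71751403808594), 1.0574793815612793), np.uint64(85))
brass2 (((444.82672119140625, 203.53378295898438), (42.450164794921875, 42.25532531738281), 83.13025665283203), np.uint64(98))
off [ 47.4 239.3  14.3] roll -0.08 now [0.3617 0.2107 0.1144] close -0.08 j7 -0.72 t 10.7167 F [-2.8  1.7 -1.8] w 0.652
```

View pics/t3c.png

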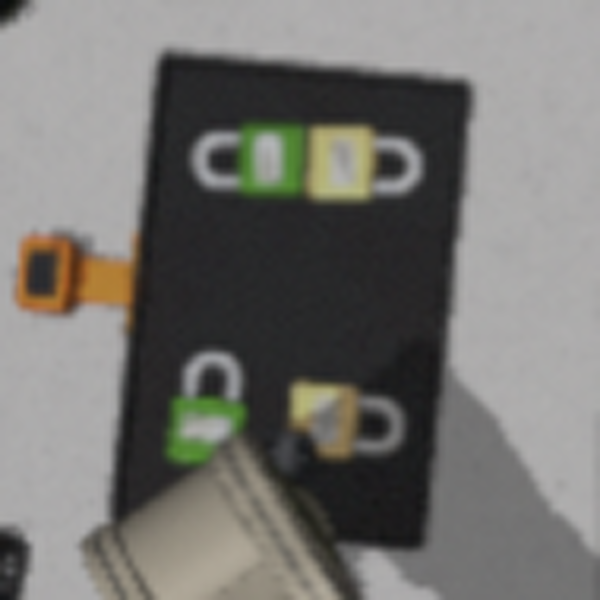

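All four lie on the floor with labels up. The two at the far end ((270,160) green, (340,160) brass) are about 75 mm apart centre to centre, so I'll move the green one +13 mm in y.

```bash
python3 -c "
from h import *
plan([(.45,.22,.115,.02),(.61,.241,.08,.02),(.610,.241,.007,.02)])"
```

```text
off [16.3, 87.3, -0.6] roll -0.1
off [17.8, 160.4, 35.0] roll 0.0
off [0.0, 0.0, 73.0] roll 0.0
```

Call:
send_rows --pt "3 17 0" --pt "6 35 0" --pt "10 52 0" --pt "13 70 0" --pt "16 87 0" --roll '[-0.02,-0.04,-0.06,-0.08,-0.1]' --jaw 0.72

```text
clock: 11.13
position: [0.4563, 0.2191, 0.1122]
ee_rot: [0.7, 0.715, 0.0, -0.0]
ft_force: [0.3, -0.0, 0.4]
grip_width: 0.72
```

Call:
send_rows --pt "4 35 0" --pt "8 70 0" --pt "12 105 10" --pt "16 140 20" --pt "18 160 35" --roll '[0,0,0,0,0]'

```text
clock: 11.55
position: [0.6186, 0.2405, 0.0773]
ee_rot: [0.7, 0.714, 0.001, 0.001]
ft_force: [0.4, 0.3, 0.6]
grip_width: 0.717
```

```bash
python3 -c "
from h import *
go([.610,.241,.007],.02)"
```

```text
off [ 0.7 -8.8 70.2] roll 0.0 now [0.6186 0.2405 0.0773] close 0.02 j7 -0.24 t 11.55 F [0.4 0.3 0.6] w 0.717
```

Call:
send_rows --pt "0 -6 20" --pt "0 -6 40" --pt "0 -6 50" --pt "0 -6 50" --pt "0 -6 50" --roll '[0,0,0,0,0]'

```text
clock: 11.97
position: [0.609, 0.24, 0.0272]
ee_rot: [0.7, 0.714, -0.0, -0.0]
ft_force: [0.4, -0.2, 1.1]
grip_width: 0.72
```

```bash
python3 -c "
from h import *
go([.610,.241,.007],.02)"
```

```text
off [ 1.   1.  20.2] roll 0.0 now [0.609  0.24   0.0272] close 0.02 j7 -0.23 t 11.9667 F [ 0.4 -0.2  1.1] w 0.72
```

Call:
send_rows --pt "1 1 7" --pt "1 1 14" --pt "1 1 20" --pt "1 1 20" --pt "1 1 20" --roll '[0,0,0,0,0]'

```text
clock: 12.38
position: [0.6098, 0.2409, 0.0064]
ee_rot: [0.7, 0.714, -0.0, -0.0]
ft_force: [-0.1, -0.4, -0.4]
grip_width: 0.722
```

Call:
send_rows --pt "0 0 0" --pt "0 0 0" --pt "0 0 0" --pt "0 0 0" --pt "0 0 0" --roll '[0,0,0,0,0]' --jaw 0

```text
clock: 12.8
position: [0.6105, 0.2411, 0.0074]
ee_rot: [0.7, 0.714, 0.001, 0.0]
ft_force: [0.6, -1.6, 5.3]
grip_width: 0.512
```

Call:
send_rows --pt "0 0 -3" --pt "0 0 -6" --pt "5 0 -6" --pt "10 0 -6" --pt "13 0 -6" --roll '[0,0,0,0,0]'

```text
clock: 13.22
position: [0.6094, 0.2554, 0.0125]
ee_rot: [0.7, 0.714, 0.0, -0.0]
ft_force: [-0.1, 0.1, -1.3]
grip_width: 0.514
```

Call:
send_rows --pt "0 0 0" --pt "0 0 2" --pt "0 0 4" --pt "0 0 6" --pt "0 0 6" --roll '[0,0,0,0,0]'

```text
clock: 13.63
position: [0.6098, 0.2537, 0.0074]
ee_rot: [0.7, 0.714, -0.0, -0.0]
ft_force: [-4.4, -0.8, 8.9]
grip_width: 0.513
```

Call:
send_rows --pt "0 0 0" --pt "0 0 0" --pt "0 0 0" --pt "0 0 0" --pt "0 0 -4" --roll '[0,0,0,0,0]' --jaw 0.68

```text
clock: 14.05
position: [0.6093, 0.2537, 0.01]
ee_rot: [0.7, 0.714, -0.001, -0.0]
ft_force: [0.1, -0.2, -0.4]
grip_width: 0.685
```

Call:
send_rows --pt "0 0 -20" --pt "0 0 -45" --pt "0 0 -75" --pt "20 0 -100" --pt "50 0 -120" --roll '[0,0,0,0,0]'

```text
clock: 14.47
position: [0.6107, 0.3006, 0.134]
ee_rot: [0.702, 0.712, 0.001, 0.001]
ft_force: [0.9, -0.1, 0.2]
grip_width: 0.68
```

Call:
send_rows --pt "30 -10 0" --pt "60 -20 0" --pt "95 -30 0" --pt "130 -35 0" --pt "150 -40 0" --roll '[0,0,0,0,0]'

```text
clock: 14.88
position: [0.5634, 0.4581, 0.1308]
ee_rot: [0.699, 0.716, 0.0, -0.001]
ft_force: [0.3, -0.2, 0.7]
grip_width: 0.681
```

```bash
cat > chk.py <<'E'
from h import *
import sys
n=sys.argv[1]
p,d=shot('top'); np.save(n+'.npy',d); cv2.imwrite(f'pics/{n}.png',p)
A=cv2.resize(p[150:245,160:255],(600,600),interpolation=cv2.INTER_CUBIC); cv2.imwrite(f'pics/{n}c.png',A)
r=tray(p,d); print(r); c=np.array(r[0][0]); a=np.radians(r[0][2])
for nm,args,s in [('br1',('brass',.01,.05,.023,.53,.7,.1,.3),(-1,0)),('grF',('green',.01,.05,.023,.55,.7,.15,.33),(1,0)),('br2',('brass',.01,.05,.023,.38,.52,.1,.3),(-1,0)),('grT',('green',.01,.05,.023,.38,.55,.1,.33),(0,-1))]:
    try: q,k=lockbody(p,d,*args); print(nm,np.round(q[0]),np.round(q[1]),round(q[2],1),k,'tray body',totray(q[0],c,a).round(1),'origin',(totray(q[0],c,a)+15.5*np.array(s)).round(1))
    except Exception as e: print(nm,e)
go([.53,.38,.2],-.02)
E
python3 chk.py t4
```

```text
(((519.19482421875, 227.48098754882812), (202.66941833496094, 302.7861633300781), 85.6335220336914), array([529.46254694, 378.30339687]), np.int64(42))
br1 [610. 196.] [41. 45.] 1.1 114 tray body [-24.4 -92.8] origin [-39.9 -92.8]
grF [613. 255.] [41. 41.] 1.1 73 tray body [ 34.7 -91.3] origin [ 50.2 -91.3]
br2 [446. 202.] [44. 41.] 1.4 116 tray body [-31.   71.5] origin [-46.5  71.5]
grT [436. 277.] [36. 45.] 1.3 108 tray body [42.9 87. ] origin [42.9 71.5]
off [-80.5 -33.7 -69.9] roll 0.048 now [0.5613 0.4617 0.1303] close 0.028 j7 -0.57 t 14.9333 F [-3.9  2.5  0.2] w 0.679
```

View pics/t4c.png

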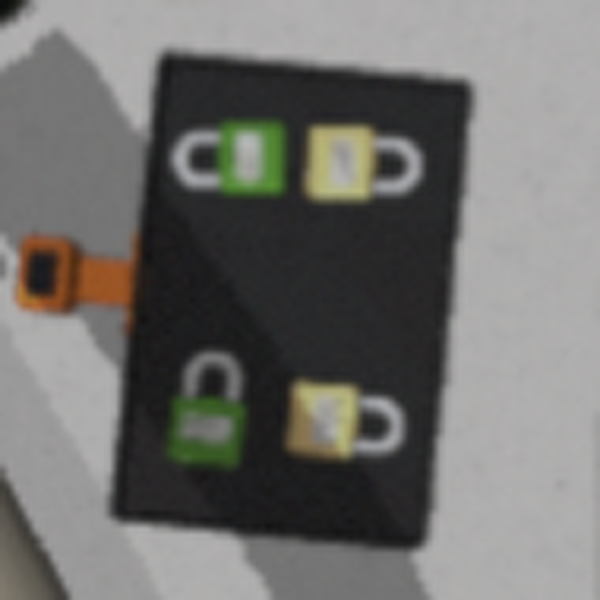

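All four locks lie flat with labels up, one in each quarter, and the smallest spacing is about 90 mm. Next is the orange grip, with its centre near (531, 380) mm.

```bash
python3 -c "
from h import *
plan([(.531,.381,.09,-.079),(.531,.381,.012,-.079)])"
```

```text
off [-79.8, -32.6, 40.3] roll 0.107
off [0.0, 0.0, 78.0] roll 0.0
```

Call:
send_rows --pt "-25 -10 10" --pt "-50 -20 20" --pt "-75 -30 40" --pt "-78 -32 40" --pt "-78 -32 40" --roll '[0.05,0.107,0.107,0.107,0.107]' --jaw 0.85

```text
clock: 15.35
position: [0.5348, 0.3719, 0.0901]
ee_rot: [0.738, 0.675, -0.001, -0.0]
ft_force: [-0.1, -0.0, 0.3]
grip_width: 0.85
```

```bash
python3 - <<'E'
from h import *
go([.531,.381,.012],-.079)
p,d=shot('scene','s5.png'); cv2.imwrite('pics/s5c.png',cv2.resize(p[130:280,240:440],(800,600),interpolation=cv2.INTER_CUBIC))
E
```

```text
off [ 8.9 -4.5 78.1] roll -0.01 now [0.5348 0.3719 0.0901] close -0.089 j7 -0.6 t 15.35 F [-0.1 -0.   0.3] w 0.85
```

View pics/s5c.png

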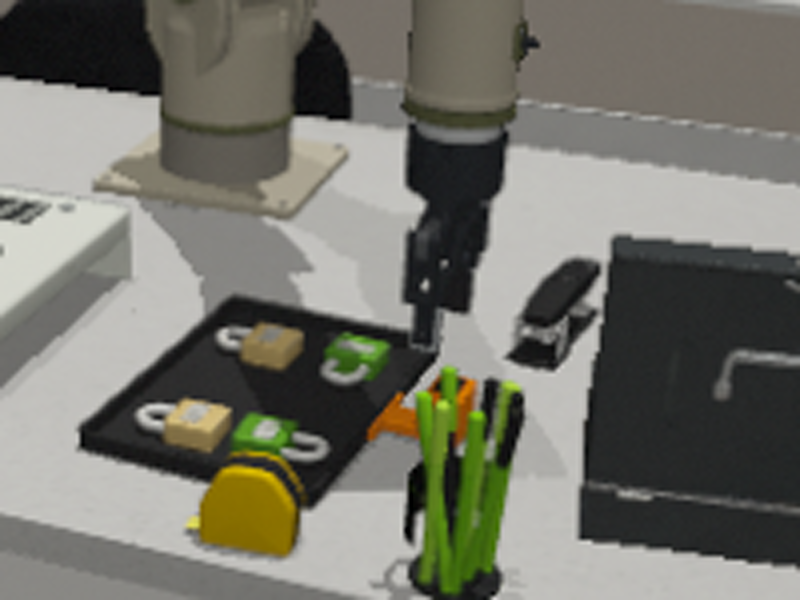

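The gripper is above the orange grip at (455,405), and the locks are flat.

Call:
send_rows --pt "9 -4 0" --pt "9 -4 20" --pt "9 -4 45" --pt "9 -4 65" --pt "9 -4 77" --roll '[-0.01,-0.01,-0.01,-0.01,-0.01]'

```text
clock: 15.82
position: [0.5312, 0.3857, 0.0119]
ee_rot: [0.733, 0.68, -0.0, -0.0]
ft_force: [0.0, -0.5, -0.5]
grip_width: 0.849
```

Call:
send_rows --pt "0 0 0" --pt "0 0 0" --pt "0 0 0" --pt "0 0 0" --pt "0 0 0" --roll '[0,0,0,0,0]' --jaw 0 --newtons 50

```text
clock: 16.23
position: [0.5324, 0.385, 0.0148]
ee_rot: [0.734, 0.68, 0.001, -0.0]
ft_force: [0.2, 2.8, -2.1]
grip_width: 0.557
```

```bash
python3 -c "
from h import *
plan([(.519,.33,.012,-.045),(.5073,.25,.012,-.0135),(.5073,.17,.012,-.0135),(.5073,.0754,.012,-.0135)]);go([.5,.3,.012],0)"
```

```text
off [-55.8, -9.1, 2.8] roll -0.032
off [-80.4, -8.1, 0.0] roll -0.031
off [-80.0, 1.1, 0.0] roll 0.0
off [-94.6, 1.3, 0.0] roll 0.0
off [-87.2 -25.8   2.6] roll -0.077 now [0.5324 0.385  0.0148] close -0.077 j7 -0.57 t 16.2333 F [ 0.2  2.8 -2.1] w 0.557
```

Grip holds (47 mm). Slide in gentle steps, straightening before the lamp mouth.

Call:
send_rows --pt "-6 -1 0" --pt "-16 -3 0" --pt "-28 -5 0" --pt "-42 -7 0" --pt "-56 -9 0" --roll '[-0.004,-0.011,-0.018,-0.025,-0.032]'

```text
clock: 16.65
position: [0.519, 0.3294, 0.0146]
ee_rot: [0.722, 0.691, 0.001, -0.0]
ft_force: [0.7, 2.7, -2.9]
grip_width: 0.558
```

Call:
send_rows --pt "-15 -2 0" --pt "-30 -3 0" --pt "-45 -5 0" --pt "-60 -7 0" --pt "-72 -8 0" --roll '[-0.006,-0.012,-0.018,-0.025,-0.031]'

```text
clock: 17.07
position: [0.5077, 0.2566, 0.0145]
ee_rot: [0.712, 0.702, 0.001, -0.0]
ft_force: [0.3, 3.6, -1.5]
grip_width: 0.552
```

```bash
python3 chk.py t6 | head -1; python3 -c "
from h import *
plan([(.5073,.17,.0148,-.0135),(.5073,.0754,.0148,-.0135)]); go([.5,.3,.012],0)"
```

```text
(((504.7407531738281, 109.63690948486328), (179.72315979003906, 302.9800720214844), 89.21475982666016), array([741.78602151,  20.23972357]), np.int64(4))
off [-84.0, 0.7, -0.3] roll -0.002
off [-94.6, 1.3, 0.0] roll 0.0
off [45.9 -8.6  2.5] roll -0.016 now [0.5079 0.254  0.0145] close -0.016 j7 -0.37 t 17.1167 F [-2.8 -4.1 -0.5] w 0.56
```

Aligned: tray x is 504.7 against 505.2, and the angle 89.2° equals the lamp's. I'll continue, slowing towards the stop.

Call:
send_rows --pt "-12 0 0" --pt "-27 0 0" --pt "-42 0 0" --pt "-57 0 0" --pt "-72 0 0" --roll '[0,0,0,0,0]'

```text
clock: 17.53
position: [0.5071, 0.1861, 0.0145]
ee_rot: [0.712, 0.703, 0.001, -0.0]
ft_force: [0.8, 5.5, 1.6]
grip_width: 0.557
```

Call:
send_rows --pt "-15 0 0" --pt "-30 0 0" --pt "-45 0 0" --pt "-58 0 0" --pt "-70 0 0" --roll '[0,0,0,0,0]'

```text
clock: 17.95
position: [0.5063, 0.1156, 0.0144]
ee_rot: [0.712, 0.702, 0.001, -0.0]
ft_force: [0.2, 6.6, 2.3]
grip_width: 0.557
```

Call:
send_rows --pt "-8 1 0" --pt "-14 1 0" --pt "-19 1 0" --pt "-23 1 0" --pt "-26 1 0" --roll '[0,0,0,0,0]'

```text
clock: 18.37
position: [0.507, 0.0901, 0.0144]
ee_rot: [0.712, 0.702, 0.001, -0.0]
ft_force: [0.7, 7.2, 3.4]
grip_width: 0.56
```

```bash
python3 -c "
from h import *
go([.5073,.0754,.0145],-.0135)"
```

```text
off [-14.7   0.5  -0.1] roll 0.0 now [0.507  0.0901 0.0144] close -0.013 j7 -0.09 t 18.3667 F [0.7 7.2 3.4] w 0.56
```

Call:
send_rows --pt "-2 0 0" --pt "-4 0 0" --pt "-6 0 0" --pt "-8 0 0" --pt "-9 0 0" --roll '[0,0,0,0,0]'

```text
clock: 18.78
position: [0.5069, 0.0814, 0.0144]
ee_rot: [0.712, 0.703, 0.001, -0.0]
ft_force: [-0.6, 6.7, 3.7]
grip_width: 0.557
```

Call:
send_rows --pt "-1 0 0" --pt "-2 0 0" --pt "-2 0 0" --pt "-3 0 0" --pt "-3 0 0" --roll '[0,0,0,0,0]'

```text
clock: 19.2
position: [0.5069, 0.0785, 0.0144]
ee_rot: [0.712, 0.703, 0.001, -0.0]
ft_force: [-0.8, 6.0, 3.4]
grip_width: 0.556
```

Call:
send_rows --pt "-1 0 0" --pt "-2 0 0" --pt "-2 0 0" --pt "-3 0 0" --pt "-3 0 0" --roll '[0,0,0,0,0]'

```text
clock: 19.62
position: [0.5065, 0.0776, 0.0144]
ee_rot: [0.711, 0.703, 0.002, -0.001]
ft_force: [-2.2, 13.4, 3.2]
grip_width: 0.556
```

```bash
python3 - <<'E'
from h import *
p,d=shot('top'); cv2.imwrite('pics/t7.png',p); P=cloud('top',d); hsv=cv2.cvtColor(p,cv2.COLOR_BGR2HSV)
m=(hsv[...,2]<75)&(P[...,2]<.03)&(P[...,0]>.33)&(P[...,0]<.68)&(P[...,1]>.0)&(P[...,1]<.06)
# near edge of tray outer lip at x away from hand (z=16)
v,u=np.nonzero(m); X=on_plane('top',np.c_[u,v],.016)
for a,b in((.37,.42),(.43,.46),(.57,.60),(.61,.65)):
    s=X[(X[:,0]>a)&(X[:,0]<b)]; print(a,len(s), np.percentile(s[:,1],[50,95,100]).round(4) if len(s) else '')
go([.5073,.0754,.0145],-.0135)
E
```

```text
0.37 13 [0.0231 0.0236 0.0236]
0.43 10 [0.0239 0.0242 0.0243]
0.57 7 [0.0189 0.0191 0.0191]
0.61 0 
off [-2.2  0.8 -0.1] roll 0.002 now [0.5065 0.0776 0.0144] close -0.011 j7 -0.06 t 19.6667 F [-2.  14.4  3.7] w 0.552
```

The stop is felt (force rising to 14 N) and the tray's outer edge is at y ≈ 23.5 mm, where 23.4 is expected at home. I'll release and rise.

Call:
send_rows --pt "0 0 0" --pt "0 0 0" --pt "0 0 0" --pt "0 0 0" --pt "0 0 0" --roll '[0,0,0,0,0]' --jaw 0.8

```text
clock: 20.08
position: [0.5062, 0.0736, 0.0137]
ee_rot: [0.712, 0.702, -0.0, 0.0]
ft_force: [0.9, 0.7, -0.3]
grip_width: 0.799
```

Call:
send_rows --pt "0 0 -15" --pt "0 0 -45" --pt "0 0 -85" --pt "0 0 -125" --pt "0 0 -150" --roll '[0,0,0,0,0]'

```text
clock: 20.5
position: [0.5071, 0.0736, 0.1675]
ee_rot: [0.712, 0.702, 0.002, 0.001]
ft_force: [0.5, 0.2, 0.3]
grip_width: 0.799
```

```bash
python3 - <<'E'
from h import *
p,d=shot('top'); cv2.imwrite('pics/t8.png',p); P=cloud('top',d); hsv=cv2.cvtColor(p,cv2.COLOR_BGR2HSV)
org=(cv2.inRange(hsv,(5,120,90),(25,255,255))>0)&(P[...,0]>.44)&(P[...,0]<.57)&(P[...,1]>-.14)&(P[...,1]<-.04)
m=blob(org); print('timer rect',rect('top',m,.119),m.sum(),np.nanpercentile(P[...,2][m],[10,50,90]))
hi=org&(P[...,2]>.105); hi=blob(hi); print('bar',rect('top',hi,.119),hi.sum())
s,_=shot('scene'); a=cv2.resize(s[170:235,170:290],(800,433),interpolation=cv2.INTER_CUBIC); cv2.imwrite('pics/s8c.png',a)
plan([(.506,.02,.17,.58),(.5055,-.05,.17,1.17),(.505,-.0906,.15,1.557),(.505,-.0906,.093,1.557)]); go([.505,-.09,.15],1.557)
E
```

```text
timer rect ((504.430419921875, -89.41997528076172), (42.180206298828125, 38.35184860229492), 1.0281670093536377) 102 [0.08490904 0.09311388 0.12100821]
bar ((504.3294982910156, -90.35794067382812), (13.785902976989746, 43.76516342163086), 83.87416076660156) 41
off [-54.3, -1.8, -1.7] roll -0.595
off [-58.3, -38.8, 0.0] roll -0.59
off [-15.4, -37.6, 20.0] roll -0.387
off [0.0, 0.0, 57.0] roll 0.0
off [-164.4   -1.3   17.8] roll 1.57 now [0.5086 0.0743 0.1683] close -0.015 j7 -0.18 t 20.6 F [ 0.7 -0.2 -0.4] w 0.798
```

View pics/s8c.png

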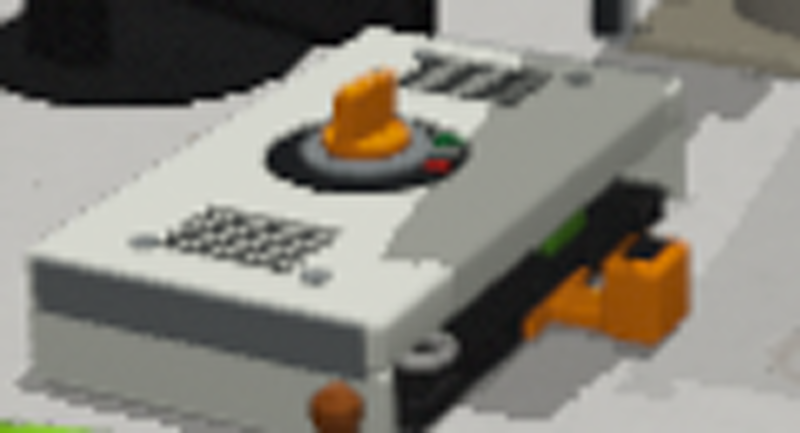

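The tray is home, with only its grip and rim showing at (610,290). The timer bar at (365,110) stands across with its pointer away from the camera. I'll move over the timer.

Call:
send_rows --pt "-10 0 -2" --pt "-20 0 -2" --pt "-31 0 -2" --pt "-42 -1 -2" --pt "-54 -2 -2" --roll '[-0.118,-0.236,-0.354,-0.472,-0.59]' --jaw 0.5

```text
clock: 21.02
position: [0.5029, 0.0195, 0.165]
ee_rot: [0.475, 0.88, -0.0, -0.0]
ft_force: [1.0, -0.2, -0.7]
grip_width: 0.5
```

Call:
send_rows --pt "-12 -8 0" --pt "-24 -16 0" --pt "-36 -24 0" --pt "-47 -31 0" --pt "-58 -39 0" --roll '[-0.118,-0.236,-0.354,-0.472,-0.59]'

```text
clock: 21.43
position: [0.5018, -0.0506, 0.165]
ee_rot: [0.198, 0.98, -0.0, -0.0]
ft_force: [1.1, -0.3, -0.6]
grip_width: 0.5
```

Call:
send_rows --pt "-5 -13 5" --pt "-10 -26 10" --pt "-15 -37 20" --pt "-15 -37 20" --pt "-15 -37 20" --roll '[-0.115,-0.23,-0.34,-0.34,-0.34]'

```text
clock: 21.85
position: [0.5007, -0.09, 0.145]
ee_rot: [0.035, 0.999, -0.0, -0.001]
ft_force: [-0.2, -0.0, 1.0]
grip_width: 0.497
```

```bash
python3 - <<'E'
from h import *
go([.505,-.0906,.094],1.50)
E
```

```text
off [-4.4 -0.3 51. ] roll 0.0 now [ 0.5007 -0.09    0.145 ] close 1.5 j7 1.67 t 21.85 F [-0.2 -0.   1. ] w 0.497
```

Call:
send_rows --pt "-4 0 10" --pt "-4 0 22" --pt "-4 0 34" --pt "-4 0 44" --pt "-4 0 50" --roll '[0,0,0,0,0]'

```text
clock: 22.27
position: [0.5052, -0.089, 0.0943]
ee_rot: [0.033, 0.999, 0.0, -0.001]
ft_force: [0.4, -0.7, -0.3]
grip_width: 0.504
```

Call:
send_rows --pt "0 0 0" --pt "0 0 0" --pt "0 0 0" --pt "0 0 0" --pt "0 0 0" --roll '[0,0,0,0,0]' --jaw 0 --newtons 40

```text
clock: 22.68
position: [0.5056, -0.0914, 0.0962]
ee_rot: [0.033, 0.999, -0.001, 0.001]
ft_force: [1.5, -5.7, -3.7]
grip_width: 0.148
```

Call:
send_rows --pt "0 0 0" --pt "0 0 0" --pt "0 0 0" --pt "0 0 0" --pt "0 0 0" --roll '[0,0,0,0,0]'

```text
clock: 23.1
position: [0.5056, -0.0914, 0.0962]
ee_rot: [0.033, 0.999, -0.001, 0.001]
ft_force: [0.7, -6.5, -4.8]
grip_width: 0.152
```

```bash
python3 - <<'E'
from h import *
go([.505,-.0906,.094],1.557-1.75)
E
```

```text
off [0.7 0.8 2.2] roll -1.444 now [ 0.5056 -0.0914  0.0962] close 1.504 j7 1.72 t 23.1 F [ 0.7 -6.5 -4.8] w 0.152
```

Bar gripped. Wind clockwise by 1.70 rad.

Call:
send_rows --pt "0 0 0" --pt "0 0 0" --pt "0 0 0" --pt "0 0 0" --pt "0 0 0" --roll '[0.1,0.21,0.33,0.45,0.57]'

```text
clock: 23.52
position: [0.5053, -0.0927, 0.0962]
ee_rot: [0.316, 0.949, -0.001, 0.001]
ft_force: [-1.1, -10.2, -3.4]
grip_width: 0.15
```

Call:
send_rows --pt "0 0 0" --pt "0 0 0" --pt "0 0 0" --pt "0 0 0" --pt "0 0 0" --roll '[0.115,0.23,0.345,0.46,0.57]'

```text
clock: 23.93
position: [0.5043, -0.0935, 0.0961]
ee_rot: [0.57, 0.821, -0.002, 0.0]
ft_force: [-6.0, -13.1, 2.3]
grip_width: 0.155
```

Call:
send_rows --pt "0 0 0" --pt "0 0 0" --pt "0 0 0" --pt "0 0 0" --pt "0 0 0" --roll '[0.115,0.23,0.345,0.46,0.56]'

```text
clock: 24.35
position: [0.5031, -0.0937, 0.0961]
ee_rot: [0.775, 0.631, -0.002, -0.0]
ft_force: [-14.4, -12.5, 9.3]
grip_width: 0.151
```

Call:
send_rows --pt "0 0 0" --pt "0 0 0" --pt "0 0 0" --pt "0 0 0" --pt "0 0 0" --roll '[0.03,0.03,0.03,0.03,0.03]'

```text
clock: 24.77
position: [0.503, -0.0937, 0.0961]
ee_rot: [0.783, 0.622, -0.002, -0.0]
ft_force: [-12.9, -13.2, 9.6]
grip_width: 0.152
```

```bash
python3 - <<'E'
from h import *
go([.505,-.0906,.094],1.557-.80); print(monitor.get_obs()['torque'])
p,d=shot('top'); cv2.imwrite('pics/t9.png',p); s,_=shot('scene')
A=cv2.resize(p[180:225,258:313],(400,327),interpolation=cv2.INTER_CUBIC); B=cv2.resize(s[165:220,190:270],(400,275),interpolation=cv2.INTER_CUBIC)
B=np.vstack([B,np.zeros((52,400,3),np.uint8)]); cv2.imwrite('pics/c9.png',np.hstack([A,B]))
E
```

```text
off [3.5 1.2 2.1] roll -0.985 now [ 0.503  -0.0937  0.0961] close -0.228 j7 0.08 t 24.7667 F [-12.9 -13.2   9.6] w 0.152
[-2.72389728  2.87341331 -0.00968809]
```

View pics/c9.png

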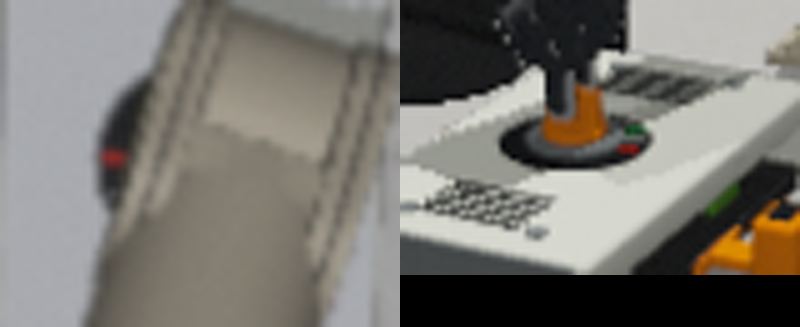

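In this view the bar has turned edge-on to the camera, and the gripper yaw puts the knob at about 1.78 rad, past the red mark. I'll turn back by 0.985 rad to 0.80.

Call:
send_rows --pt "0 0 0" --pt "0 0 0" --pt "0 0 0" --pt "0 0 0" --pt "0 0 0" --roll '[-0.1,-0.21,-0.32,-0.43,-0.54]'

```text
clock: 25.28
position: [0.5042, -0.0936, 0.0962]
ee_rot: [0.586, 0.81, -0.002, 0.0]
ft_force: [-5.3, -12.1, 0.9]
grip_width: 0.153
```

Call:
send_rows --pt "0 0 0" --pt "0 0 0" --pt "0 0 0" --pt "0 0 0" --pt "0 0 0" --roll '[-0.11,-0.21,-0.31,-0.4,-0.445]'

```text
clock: 25.7
position: [0.505, -0.093, 0.0962]
ee_rot: [0.393, 0.92, -0.001, 0.001]
ft_force: [-1.2, -10.9, -2.9]
grip_width: 0.152
```

Call:
send_rows --pt "0 0 0" --pt "0 0 0" --pt "0 0 0" --pt "0 0 0" --pt "0 0 0" --roll '[0,0,0,0,0]'

```text
clock: 26.12
position: [0.505, -0.093, 0.0962]
ee_rot: [0.395, 0.919, -0.001, 0.001]
ft_force: [-2.6, -11.6, -2.4]
grip_width: 0.154
```

```bash
python3 - <<'E'
from h import *
go([.505,-.0906,.094],1.557-.80)
E
```

```text
off [1.7 1.6 2.2] roll 0.001 now [ 0.505  -0.093   0.0962] close 0.758 j7 1.0 t 26.1167 F [ -2.6 -11.6  -2.4] w 0.154
```

Release, rise, back off, and check.

Call:
send_rows --pt "0 0 0" --pt "0 0 0" --pt "0 0 0" --pt "0 0 0" --pt "0 0 0" --roll '[0,0,0,0,0]' --jaw 0.5

```text
clock: 26.53
position: [0.5057, -0.0895, 0.096]
ee_rot: [0.394, 0.919, 0.0, 0.0]
ft_force: [-0.4, -1.1, 1.6]
grip_width: 0.497
```

Call:
send_rows --pt "0 0 -15" --pt "0 0 -35" --pt "0 0 -60" --pt "0 0 -90" --pt "0 0 -110" --roll '[0,0,0,0,0]'

```text
clock: 26.95
position: [0.5059, -0.09, 0.2082]
ee_rot: [0.394, 0.919, 0.001, 0.001]
ft_force: [0.3, 0.5, 0.6]
grip_width: 0.5
```

```bash
python3 - <<'E'
from h import *
plan([(.47,.06,.22,.757),(.40,.2,.22,.757)])
E
```

```text
off [133.4, 77.4, -11.8] roll 0.004
off [149.8, 45.3, 0.0] roll 0.0
```

Call:
send_rows --pt "26 15 -2" --pt "52 30 -5" --pt "78 45 -8" --pt "105 61 -10" --pt "133 77 -12" --roll '[0,0,0,0,0]'

```text
clock: 27.37
position: [0.469, 0.0608, 0.2182]
ee_rot: [0.394, 0.919, 0.0, 0.0]
ft_force: [0.7, 0.4, -0.2]
grip_width: 0.501
```

Call:
send_rows --pt "30 9 0" --pt "60 18 0" --pt "90 27 0" --pt "120 36 0" --pt "150 45 0" --roll '[0,0,0,0,0]'

```text
clock: 27.78
position: [0.3977, 0.2005, 0.218]
ee_rot: [0.394, 0.919, 0.0, 0.0]
ft_force: [1.4, 0.1, -0.4]
grip_width: 0.501
```

Call:
send_rows --pt "0 0 0" --pt "0 0 0" --pt "0 0 0" --pt "0 0 0" --pt "0 0 0" --roll '[0,0,0,0,0]'

```text
clock: 28.2
position: [0.3991, 0.1982, 0.2178]
ee_rot: [0.395, 0.919, 0.0, -0.0]
ft_force: [0.8, -0.1, -0.6]
grip_width: 0.497
```

```bash
python3 - <<'E'
from h import *
p,d=shot('top'); cv2.imwrite('pics/t10.png',p); P=cloud('top',d); hsv=cv2.cvtColor(p,cv2.COLOR_BGR2HSV)
org=(cv2.inRange(hsv,(5,120,90),(25,255,255))>0)&(P[...,0]>.44)&(P[...,0]<.57)&(P[...,1]>-.14)&(P[...,1]<-.04)
hi=blob(org&(P[...,2]>.105)); print('bar',rect('top',hi,.119),hi.sum())
m=(hsv[...,2]<75)&(P[...,2]<.03)&(P[...,0]>.3)&(P[...,0]<.7)&(P[...,1]>.0)&(P[...,1]<.05)
v,u=np.nonzero(m); X=on_plane('top',np.c_[u,v],.016)
for a in np.arange(.34,.68,.03):
    s=X[(X[:,0]>a)&(X[:,0]<a+.03)]; print(round(a,2),len(s),s[:,1].max().round(4) if len(s) else '')
g=(cv2.inRange(hsv,(5,140,90),(22,255,255))>0)&(P[...,2]>.035)&(P[...,2]<.07)&(P[...,1]>.03)&(P[...,1]<.12)&(P[...,0]>.4)
g=blob(g); v,u=np.nonzero(g); print('grip',on_plane('top',[[u.mean(),v.mean()]],.051)[0].round(4))
s,_=shot('scene'); A=cv2.resize(p[180:225,258:313],(400,327),interpolation=cv2.INTER_CUBIC); B=cv2.resize(s[160:250,170:310],(400,257),interpolation=cv2.INTER_CUBIC)
B=np.vstack([B,np.zeros((70,400,3),np.uint8)]); cv2.imwrite('pics/c10.png',np.hstack([A,B]))
E
```

```text
bar ((505.401611328125, -90.36183166503906), (13.53061294555664, 43.444034576416016), 46.03968048095703) 43
0.34 3 0.0225
0.37 8 0.0232
0.4 3 0.0234
0.43 0 
0.46 0 
0.49 0 
0.52 0 
0.55 0 
0.58 0 
0.61 0 
0.64 0 
0.67 0 
grip [0.5057 0.0746 0.051 ]
```

View pics/c10.png

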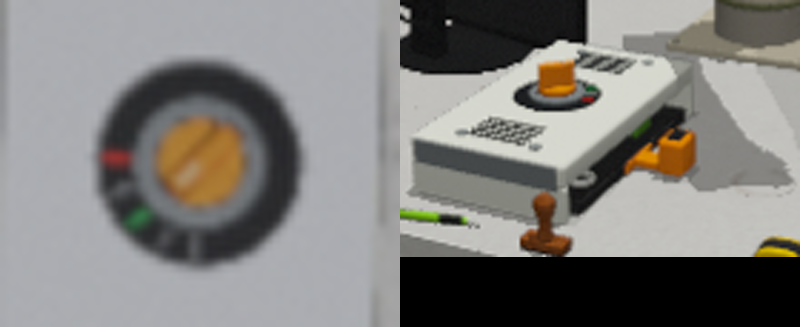

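The pointer aims at the green mark (bar at about 0.75–0.80 rad), and the tray is home by its edge and grip. One last cheap check: does the visible shackle sit where its lock should be?

```bash
python3 - <<'E'
from h import *
a=np.radians(89.2); c=np.array([.5052,-.0796]); ex=np.array([np.cos(a),np.sin(a)]); ey=np.array([-np.sin(a),np.cos(a)])
f=lambda x,y,z:[*(c+ex*x/1000+ey*y/1000),z]
print('shackle tip',project('scene',[f(84,-91,.013),f(84,-105,.013),f(84,-76,.013)]).round(1),'green T body top near edge',project('scene',[f(63,87,.023)]).round(1))
print('seen shackle',[170+183/400*140,160+178/257*90],'seen green',[170+240/400*140,160+128/257*90])
E
```

```text
shackle tip [[236.9 224.1]
 [235.  225.7]
 [239.  222.3]] green T body top near edge [[254.1 201.5]]
seen shackle [234.05, 222.33463035019454] seen green [254.0, 204.82490272373542]
```

```bash
python3 -c "
from h import *
print(manip.hand_in())"
```

```text
the job is handed in; nothing more can be done
None
```

I spread the four padlocks I found, slid the tray home and set the timer. I handed the job in after about 28 s of robot time, with the gripper open and clear; the hand-in gives no verdict.

- **Locks:** All four lay flat with labels up, one in each quarter. The closest pair was about 89 mm apart before the slide.
- **Tray:** I slid it by the orange grip until the stop pushed back at about 14 N. Its outer edge measured 23.4 mm along world y, as expected at home.
- **Timer:** The gripper angle gave 1.78 rad at the top and 0.80 rad after turning back. The last picture reads about 0.75 rad with the pointer at the green mark, so the two differ by 0.05 rad but both are inside 0.70–0.90.
- **Not fully checked:** The lamp roof hides the locks, so I could not measure them all again after the slide. What showed, a shackle and a green body, was within about 3–4 pixels (roughly 10 mm) of where it should be.
- **Forces and bystanders:** Setting down the first lock briefly read 46 N at the wrist. I didn't measure the stapler, tape measure or mug again at the end. The arm kept clear of them and I saw no contact.

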